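# Weigh the jar of bolts on the counter balance

## Robot

A 6-joint arm with a two-finger parallel gripper is mounted at the origin on the work surface. World frame = base frame: x ahead of the robot, y to its left, z up, the work surface at z = 0. Lengths are in m, angles in rad, forces in N, time in s.
With the tool pointing down it reaches from about 0.4 to 0.825 m from the base axis. Payload 7 kg.
Tool frame: the origin (TCP) lies midway between the tips of the shut fingers; the grasp point (between the pads) lies 19 mm behind it; z points along the fingers, x is the direction in which the jaws open and shut, and the axes are right-handed (so a half turn about z gives the same grasp; the last joint's range is limited). The gripper opens to 88 mm and grips with 3 to 60 N. Pads are 19 mm wide; open, the fingers measure 130 mm over their backs; the gripper's body (78 mm by 193 mm) begins 47 mm behind the grasp point.
Start: joints at [1.481, 0.359, 0.012, 0, -1.224, -0.288], TCP at [0.249, 0.627, 0.227] pointing down, gripper open.
Joint ranges: [-3.07, 3.07], [-1.43, 2.12], [-1.02, 1.25], [-3.03, 1.67], [-3.05, -0], [-3.03, 3.03]. Speed limits (rad/s): [2.39, 2.39, 3.01, 3.14, 3.14, 3.14].

## Interface

Orientations are given as [roll, pitch, yaw] about the fixed x, y, z axes, in that order (R = Rz(yaw) Ry(pitch) Rx(roll)).
In Python, from station import arm, grab_frame, camera_params gives the robot as it stands.
- The arm moves only by the shell command python3 -m handwheel 'ROWS' [FORCE]. ROWS is JSON, a list that holds one entry, the list of rows, each a list of 5 numbers: the finger opening in m, from 0 to 0.0876, then the shift along the tool's x, y, z in m, then the turn about the tool's z in degrees. A call has 1 to 20 rows; each row is the pose to reach, as a shift and turn from the pose measured when the call began, along the tool's axes at that moment; what a row does not reach only later rows make up. A row lasts 1/12 s, in which the tool goes at most 41.7 mm and 7.16 degrees, less where a joint would pass 70% of its speed; a pose out of reach is approached as far as the arm can. A call with a gripper value outside its range is refused whole. The fingers move at their own pace and stop on an object; FORCE is the grip in N (left out, the last holds). Time passes only in rows, so rows that repeat a pose let the fingers close. It gives the time, the measured TCP pose, the force and the opening at its end, in the units of the state.
- arm.get_state(): the state, without advancing time (a new reading comes with each control period).
- grab_frame(name): name is "scene" or "side" or "wrist"; returns the picture (420x560x3 uint8, blue, green, red); there is no depth.
- camera_params(name): a dict with "intrinsics" (3x3 intrinsics, pixels), "R" (3x3) and "t" (3): a world point X has camera coordinates R X + t; the wrist camera has in their place "tool_from_camera" (4x4, takes a point from camera to tool coordinates, whose origin is the TCP and whose axes are the tool frame's). Camera axes: x right, y down, z forward; pixel columns grow to the right and rows downward; lengths in m; the calibration is good to about 2 mm. The wrist camera is an equidistant fisheye: a pixel r from the principal point sees the ray r / f radians off the axis. A picture is of the moment at which its call begins: read the wrist's pose just before it. camera_params takes no time and is no camera call.
- arm.job_done(): hands the job in, once; it reports no verdict.
The state is a dict: "t": time; "q": joint angles; "qd": joint speeds; "joint_efforts": joint torques, N m; "eef_pos": TCP position; "ee_rot": TCP orientation; "force": force on the tool from outside, world axes, zero at the start; "moment": the same for the moment, N m; "width": finger opening in m.
Only numpy, scipy, OpenCV 4.12 (cv2) and the standard library are available. Lean on these libraries where they do the work, as an engineer would, in place of code of your own. Each camera call takes 0.05 s, during which the arm holds its last target.

## Task

Weigh the big jar of bolts: stand it upright in the round dish of the balance, then put iron weights on the flat plate and slide the poise along its bar until the beam floats level with the pointer at rest on the middle mark. Set the jar and the weights down gently, leave the weights you do not need lying on the table, and do not disturb or tip anything else.

Things in the scene. Friction and masses are not known exactly. Their poses are not given: they have to be found in the camera images.
- balance_base (a point): white equal-arm counter balance, base 125 x 270 mm, fixed to the table; this point is the middle of its underside. Its y axis runs along the beam from plate to dish, its x axis across the beam, away from the poise's bar, z up. The beam pivots 70 mm above this point, arms 110 mm.
- pointer_tip (a point): tip of the steel pointer that stands up from the middle of the beam, 178 mm above the table and 30 mm towards the balance's x from its centre line. It plays in front of a white index plate 80 mm wide, with a black middle mark 10 mm wide; towards the plate it leans when the plate is down.
- beam (a joint): tilt of the beam in rad: 0 level, positive plate down and dish up, stops at -0.16 and +0.16. Off its stops it tilts about 0.0027 rad per gram of difference (some 60 g out of balance puts it on a stop); it settles in about a second. With both pans empty and the poise at 0 it is level.
- poise (a joint): position of the poise along its bar in m, 0 (dish-side end) to 0.12 (plate-side end). It slides stiffly (about 1 N) and stays where left. Each mm counts as 1 g on the plate; at 0 it counts nothing.
- poise_tab (a point): middle of the upright tab of the poise, a dark steel block riding on the aluminium bar 105 mm off the beam on the robot's side. Tab 14 mm thick along the bar, 30 mm across it, reaching 16 mm above and below this point; the block below it is 32 mm along the bar, 36 mm across, 34 mm high. The y axis runs along the bar towards the dish; the value grows towards -y. It tilts with the beam.
- dish_floor (a point): middle of the floor of the round steel dish (goods pan): 110 mm across at the floor, 136 mm at the rim, rim 8 mm above the floor. It stays horizontal and rises and sinks with the beam (104 mm above the table when level, 18 mm more or less at the stops).
- plate_top (a point): middle of the top face of the flat steel weight plate, 130 mm along the balance's x and 124 mm along its y, no rim. It stays horizontal, 104 mm above the table when level, 18 mm more or less at the stops.
- jar_mid (a point): the jar to be weighed, half-way up on its axis: glass, 68 mm diameter, 112 mm high, with an aluminium twist cap 60 mm in diameter and 18 mm high on top. Holds bolts; its mass is not known beforehand, 320 to 780 g. The bigger of the two jars; z axis up.
- weight_500_mid (a point): dark iron bar weight of 500 g, half-way up at its middle: slab 104 mm long (x axis), 40 mm wide (y), 14 mm thick, lying flat, with a raised grip rib on top along its middle, 60 mm long, 12 mm thick and 18 mm high (total height 32 mm).
- weight_200a_mid (a point): dark iron bar weight of 200 g, half-way up at its middle: slab 80 mm long (x axis), 30 mm wide (y), 10 mm thick, lying flat, with a raised grip rib on top along its middle, 44 mm long, 12 mm thick and 18 mm high (total height 28 mm). One of two alike.
- weight_200b_mid (a point): dark iron bar weight of 200 g, half-way up at its middle: slab 80 mm long (x axis), 30 mm wide (y), 10 mm thick, lying flat, with a raised grip rib on top along its middle, 44 mm long, 12 mm thick and 18 mm high (total height 28 mm). One of two alike.
- weight_100_mid (a point): dark iron bar weight of 100 g, half-way up at its middle: slab 62 mm long (x axis), 22 mm wide (y), 8 mm thick, lying flat, with a raised grip rib on top along its middle, 36 mm long, 12 mm thick and 18 mm high (total height 26 mm).
- spare_jar: a smaller jar, 56 mm diameter, 85 mm high: not part of the job (origin at its underside).
- shuttle_a: a feather shuttlecock standing on its skirt, 62 mm across, 86 mm high: not part of the job (origin at its underside).
- shuttle_b: the other feather shuttlecock, likewise (origin at its underside).
- coaster: white ceramic coaster, 96 mm across, 8 mm thick: not part of the job (origin at its underside).
- scoop: green plastic scoop, 170 mm long, 35 mm high: not part of the job (origin at its underside).
- spanner: steel spanner, 170 mm long: not part of the job (origin at its underside).
Things that resemble listed ones, but are neither listed nor needed, are in the scene too. Leave any blue or purple look-alike of the part that bears weight_500_mid alone.

How it is judged:
By the outcome, as a careful person would: the job done as asked, in the order asked, and still so for the second after the job is handed in, with the robot touching nothing.
It also fails if it takes over 72 s, if anything falls off the work surface, if the arm or the gripper's body presses on something with over 40 N, if the wrist force passes 120 N, or if a joint passes its speed limit or range.

## Working session

There is one attempt and no reset: what is moved stays moved. The work goes in short steps, Python scripts to look and compute and a shell command to move; the robot and the scene stay as the last step left them, time stands still between calls to the robot, and variables do not carry over. Pictures are saved under pics/ and viewed, and the job is handed in when it is done.

```bash
ls; mkdir -p pics; python3 - <<'E'
from station import arm, grab_frame, camera_params
import cv2,numpy as np
np.set_printoptions(precision=4,suppress=True)
s=arm.get_state();print({k:np.round(v,4).tolist() for k,v in s.items()})
for n in ["scene","side","wrist"]:
    cv2.imwrite(f"pics/{n}0.png",grab_frame(n)); print(n,camera_params(n))
E
```

```text
pics
{'t': 0.0, 'q': [1.4811, 0.3594, 0.0111, -0.0003, -1.2241, -0.2881], 'qd': [0.0005, 0.0004, 0.0008, 0.0009, -0.0009, 0.0006], 'joint_efforts': [0.0004, -58.2723, 29.3048, 6.9972, 0.0069, -0.0002], 'eef_pos': [0.2488, 0.6269, 0.2256], 'ee_rot': [-3.1414, -0.0017, -1.9487], 'force': [0.969, 0.1764, -0.4852], 'moment': [0.0441, -0.0124, -0.0189], 'width': 0.0874}
scene {'intrinsics': array([[513.1312,   0.    , 281.4335],
       [  0.    , 513.1312, 204.2919],
       [  0.    ,   0.    ,   1.    ]]), 'R': array([[ 0.3157,  0.9488,  0.0038],
       [ 0.7525, -0.248 , -0.6101],
       [-0.578 ,  0.1955, -0.7923]]), 't': array([-0.1367, -0.3683,  2.0431])}
side {'intrinsics': array([[430.3044,   0.    , 276.8815],
       [  0.    , 430.3044, 206.6034],
       [  0.    ,   0.    ,   1.    ]]), 'R': array([[ 0.9985, -0.0536,  0.0085],
       [-0.0298, -0.6713, -0.7405],
       [ 0.0454,  0.7392, -0.672 ]]), 't': array([-0.5522,  0.0939,  1.2563])}
wrist {'intrinsics': array([[325.1923,   0.    , 280.8764],
       [  0.    , 325.1923, 204.1443],
       [  0.    ,   0.    ,   1.    ]]), 'tool_from_camera': array([[ 1.    , -0.0001, -0.0009, -0.    ],
       [ 0.0004,  0.9588,  0.2839, -0.0755],
       [ 0.0008, -0.2839,  0.9588, -0.1575],
       [ 0.    ,  0.    ,  0.    ,  1.    ]])}
```

View pics/scene0.png

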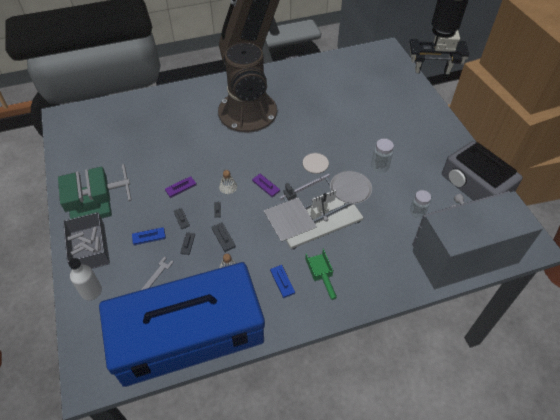

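View pics/side0.png

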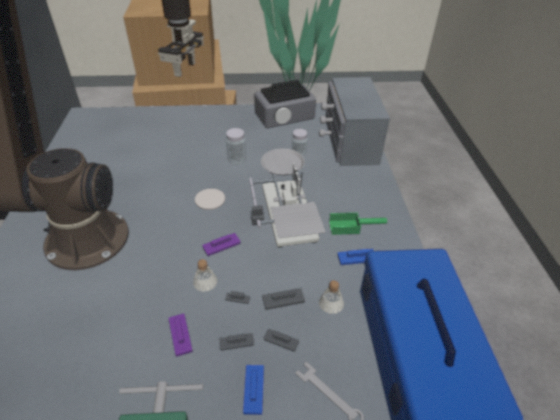

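View pics/wrist0.png

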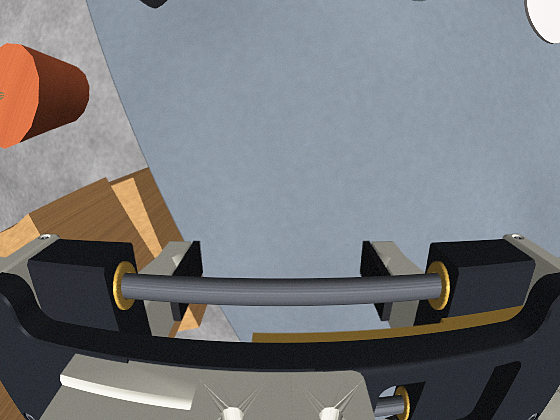

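```bash
cat > h.py <<'E'
from station import arm, grab_frame, camera_params
import cv2,numpy as np
np.set_printoptions(precision=4,suppress=True)
def proj(n,X):
    c=camera_params(n);X=np.atleast_2d(X);p=(c['R']@X.T).T+c['t'];p=(c['intrinsics']@p.T).T
    return p[:,:2]/p[:,2:]
def ray(n,uv):
    c=camera_params(n);d=c['R'].T@np.linalg.inv(c['intrinsics'])@np.array([uv[0],uv[1],1.]);o=-c['R'].T@c['t'];return o,d/np.linalg.norm(d)
def plane(n,uv,z):
    o,d=ray(n,uv);return o+d*(z-o[2])/d[2]
def tri(uv1,uv2,n1="scene",n2="side"):
    o1,d1=ray(n1,uv1);o2,d2=ray(n2,uv2)
    A=np.stack([d1,-d2],1);s=np.linalg.lstsq(A,o2-o1,rcond=None)[0]
    a=o1+d1*s[0];b=o2+d2*s[1];return (a+b)/2,np.linalg.norm(a-b)
from scipy.spatial.transform import Rotation as Ro
def wproj(X,s):
    c=camera_params("wrist");T=c['tool_from_camera'];R=Ro.from_euler('xyz',s['ee_rot']).as_matrix()
    Xt=(np.atleast_2d(X)-s['eef_pos'])@R; Xc=(Xt-T[:3,3])@T[:3,:3]
    th=np.arctan2(np.linalg.norm(Xc[:,:2],axis=1),Xc[:,2]);ph=np.arctan2(Xc[:,1],Xc[:,0]);K=c['intrinsics']
    return np.stack([K[0,2]+K[0,0]*th*np.cos(ph),K[1,2]+K[0,0]*th*np.sin(ph)],1)
def wplane(uv,z,s):
    c=camera_params("wrist");T=c['tool_from_camera'];R=Ro.from_euler('xyz',s['ee_rot']).as_matrix();K=c['intrinsics']
    x=(uv[0]-K[0,2])/K[0,0];y=(uv[1]-K[1,2])/K[0,0];th=np.hypot(x,y)
    d=np.array([np.sin(th)*x/th,np.sin(th)*y/th,np.cos(th)]);d=R@T[:3,:3]@d;o=np.array(s['eef_pos'])+R@T[:3,3]
    return o+d*(z-o[2])/d[2]
def totool(X,s):
    R=Ro.from_euler('xyz',s['ee_rot']).as_matrix();return R.T@(np.array(X)-s['eef_pos'])
def crop(img,x0,y0,x1,y1,k,name):
    cv2.imwrite(name,cv2.resize(img[y0:y1,x0:x1],None,fx=k,fy=k,interpolation=cv2.INTER_CUBIC))
E
python3 - <<'E'
from h import *
a=cv2.imread("pics/scene0.png");b=cv2.imread("pics/side0.png")
crop(a,250,120,450,260,4,"pics/c1.png");crop(a,120,150,300,300,4,"pics/c2.png")
crop(b,190,110,350,250,4,"pics/c3.png");crop(b,160,240,350,390,4,"pics/c4.png")
E
```

```text
(no output)
```

View pics/c1.png

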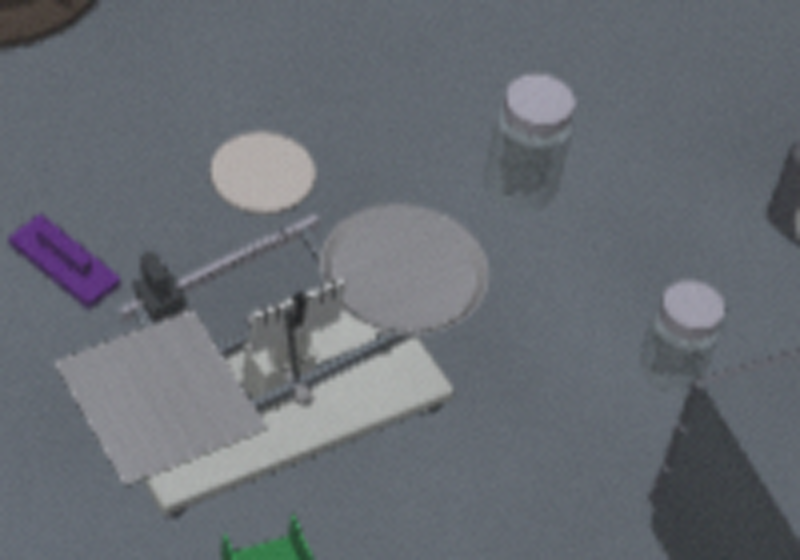

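View pics/c2.png

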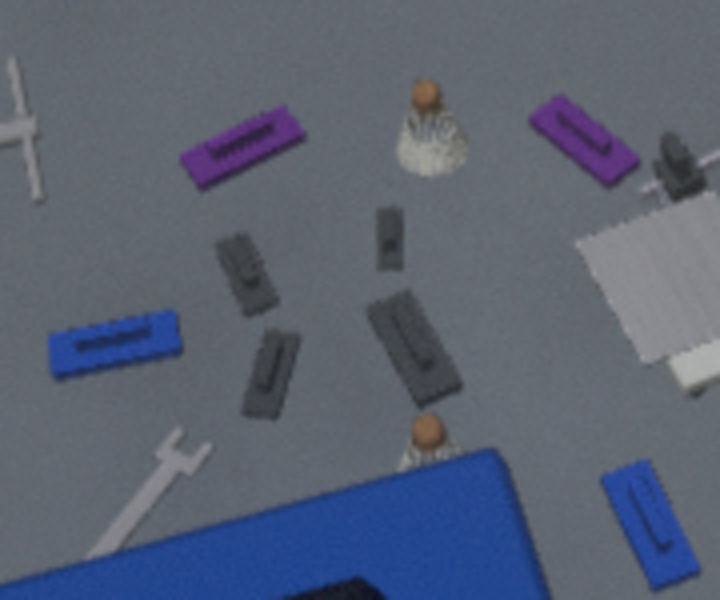

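View pics/c3.png

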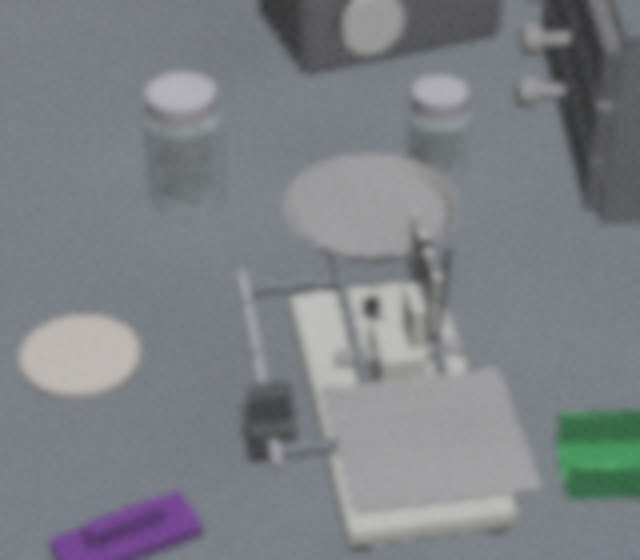

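View pics/c4.png

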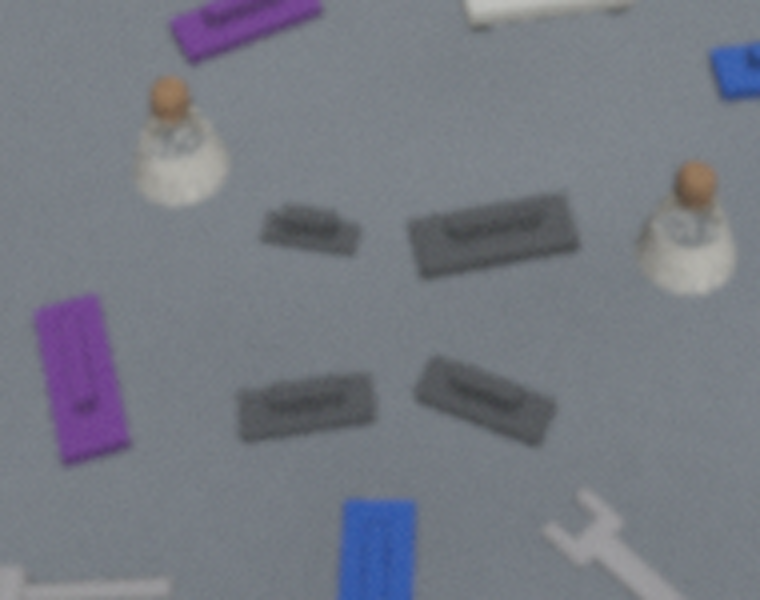

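```bash
python3 - <<'E'
from h import *
S1=lambda x,y:(250+x/4,120+y/4);S2=lambda x,y:(120+x/4,150+y/4);D3=lambda x,y:(190+x/4,110+y/4);D4=lambda x,y:(160+x/4,240+y/4)
def T(n,a,b): print(n,*tri(a,b))
T("jarcap",S1(540,97),D3(181,92));T("sparecap",S1(693,303),D3(440,92))
T("coaster",S1(264,172),D3(80,354))
T("dish",S1(405,267),D3(368,204))
for k,a,b in [("plA",(58,362),(345,508)),("plB",(188,315),(322,400)),("plC",(266,428),(495,368)),("plD",(128,482),(540,486))]:pass
T("plate TL",S1(58,362),D3(345,508));T("plate ",S1(188,315),D3(325,397));T("pl",S1(266,428),D3(495,368));T("pl",S1(128,482),D3(540,486))
T("poise tab top",S1(151,255),D3(270,388))
T("ptr",S1(300,296),D3(420,225))
T("500top",S2(414,337),D4(495,218));T("100",S2(390,232),D4(310,217));T("200a",S2(246,268),D4(306,395));T("200b",S2(273,370),D4(485,388))
T("sh a",S2(427,92),D4(170,97));T("sh b",S2(429,430),D4(697,183))
for z in [0,0.014]:
  print([plane("scene",S2(*p),z)[:2] for p in[(367,308),(408,292),(462,385),(423,405)]],[plane("side",D4(*p),z)[:2] for p in [(410,222),(565,195),(580,250),(425,277)]])
E
```

```text
jarcap [0.4279 0.3802 0.1092] 0.002990736206461147
sparecap [0.6565 0.4142 0.0815] 0.0026357169928883906
coaster [0.3449 0.1621 0.002 ] 0.001248776516028608
dish [0.5779 0.1873 0.1251] 0.0001266008286773703
plate TL [ 0.5465 -0.0948  0.0786] 0.003087956456994808
plate  [0.5366 0.0184 0.0791] 0.001587254910303398
pl [0.6628 0.0388 0.0826] 0.0010448081252724133
pl [ 0.6785 -0.0808  0.0825] 0.0025103109730383886
poise tab top [ 0.4953 -0.0011  0.1108] 0.00822297010842225
ptr [0.6111 0.082  0.177 ] 0.011369557162683137
500top [ 0.557  -0.239   0.0209] 0.0013392770076879378
100 [ 0.4407 -0.2296  0.0143] 0.0022040940548372044
200a [ 0.4392 -0.3534  0.012 ] 0.00028334112890413324
200b [ 0.5444 -0.3531  0.0101] 0.0004746476991004511
sh a [ 0.3518 -0.1707  0.0711] 0.004448637693097477
sh b [ 0.678  -0.2547  0.0712] 0.0032906112444448655
[array([ 0.5017, -0.2664]), array([ 0.4965, -0.2301]), array([ 0.5996, -0.2116]), array([ 0.6082, -0.2463])] [array([ 0.5037, -0.225 ]), array([ 0.6059, -0.2083]), array([ 0.6114, -0.2517]), array([ 0.5119, -0.2673])]
[array([ 0.5117, -0.2673]), array([ 0.5066, -0.2314]), array([ 0.6086, -0.2131]), array([ 0.6171, -0.2474])] [array([ 0.5036, -0.2352]), array([ 0.6043, -0.2188]), array([ 0.6096, -0.2616]), array([ 0.5117, -0.2769])]
```

Candidates (scene px). Jar: (385,144) cap height measured 0.109 m, so this is the big one. The other at (423,196) measures 0.082 m, so it is the spare. 500 g: dark slab at (223,236), about 104 mm long. Its look-alikes are blue (149,236) and (282,280), and purple (180,186) and (265,185). The 200 g weights are at (181,217) and (188,243), and the 100 g at (217,209). Crops c1–c4 confirm these choices. Next I go over the jar.

```bash
python3 - <<'E'
from h import *
s=arm.get_state();print(totool([0.428,0.380,0.2256],s))
E
```

```text
[ 0.1635 -0.2576  0.0005]
```

```bash
python3 -m handwheel '[[[0.0876,0.02,-0.03,0,0],[0.0876,0.045,-0.07,0,0],[0.0876,0.07,-0.11,0,0],[0.0876,0.095,-0.15,0,0],[0.0876,0.12,-0.19,0,0],[0.0876,0.142,-0.225,0,0],[0.0876,0.156,-0.247,0,0],[0.0876,0.163,-0.257,0,0],[0.0876,0.163,-0.257,0,0],[0.0876,0.163,-0.257,0,0]]]' 30; python3 - <<'E'
from h import *
s=arm.get_state();im=grab_frame("wrist");cv2.imwrite("pics/w1.png",im);print(s['t'],s['eef_pos'],s['ee_rot'],s['q']);print(wproj([[0.428,0.38,0.112],[0.428,0.38,0]],s))
E
```

```text
t: 0.98
eef_pos: [0.4282, 0.3797, 0.2261]
ee_rot: [-3.142, -0.001, -1.951]
force: [0.0, 0.3, -0.4]
width: 0.0872
0.9833 [0.4282 0.3797 0.2261] [-3.1415 -0.0012 -1.951 ] [ 1.0673  0.1917 -0.2194  0.0002 -1.1609  0.1232]
[[280.7918 199.0979]
 [280.7814 174.0192]]
```

View pics/w1.png

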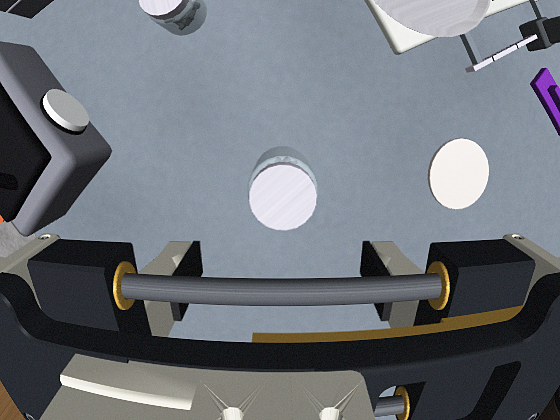

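```bash
python3 - <<'E'
from h import *
s=arm.get_state();im=cv2.imread("pics/w1.png")
crop(im,225,130,345,240,5,"pics/w1c.png")
p=wplane((283,196.5),0.112,s);print(p,totool(p,s));print(wplane((434,-10),0.122,s))
E
```

```text
[0.429  0.3782 0.112 ] [ 0.0016 -0.002   0.114 ]
[0.5569 0.1861 0.122 ]
```

View pics/w1c.png

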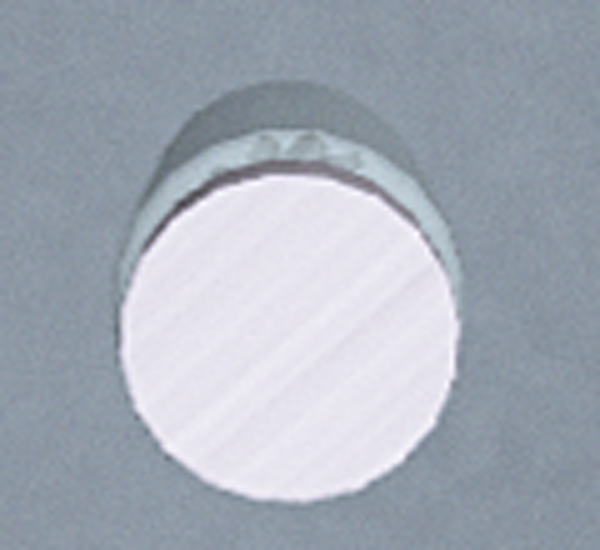

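```bash
python3 -m handwheel '[[[0.0876,0.0015,-0.002,0.02,0],[0.0876,0.0015,-0.002,0.05,0],[0.0876,0.0015,-0.002,0.085,0],[0.0876,0.0015,-0.002,0.115,0],[0.0876,0.0015,-0.002,0.14,0],[0.0876,0.0015,-0.002,0.158,0],[0.0876,0.0015,-0.002,0.17,0],[0.0876,0.0015,-0.002,0.17,0],[0.06,0.0015,-0.002,0.17,0],[0.06,0.0015,-0.002,0.17,0],[0.06,0.0015,-0.002,0.17,0],[0.06,0.0015,-0.002,0.17,0],[0.06,0.0015,-0.002,0.17,0]]]' 30
```

```text
t: 2.12
eef_pos: [0.429, 0.3781, 0.0571]
ee_rot: [-3.141, -0.001, -1.95]
force: [-3.0, -3.5, 6.2]
width: 0.0674
```

```bash
python3 -m handwheel '[[[0.06,0,0,-0.005,0],[0.06,0,0,-0.02,0],[0.06,0,0,-0.05,0],[0.06,0,0,-0.085,0],[0.06,0,0,-0.12,0],[0.06,0,0,-0.145,0],[0.06,0,0,-0.158,0],[0.06,0,0,-0.16,0],[0.06,0,0,-0.16,0],[0.06,0,0,-0.16,0]]]' 30;  python3 - <<'E'
from h import *
s=arm.get_state();im=grab_frame("wrist");cv2.imwrite("pics/w2.png",im);print(s['t'],s['eef_pos'],s['force'],s['moment'],s['width'])
for d in ([0.578,0.187,0.12],): print(totool(np.array(d),s))
E
```

```text
t: 2.95
eef_pos: [0.4282, 0.3775, 0.2156]
ee_rot: [3.141, -0.003, -1.95]
force: [-0.2, -0.2, -6.2]
width: 0.0675
2.95 [0.4282 0.3775 0.2156] [-0.2427 -0.2219 -6.1543] [-0.0529  0.0703 -0.0144] 0.06747353904907784
[ 0.1212 -0.2098  0.0956]
```

View pics/w2.png

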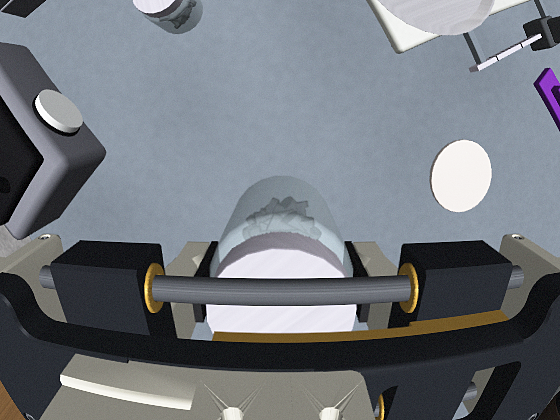

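```bash
python3 -m handwheel '[[[0.06,0.012,-0.02,0,0],[0.06,0.03,-0.05,0,0],[0.06,0.048,-0.08,0,0],[0.06,0.063,-0.107,0,0],[0.06,0.073,-0.126,0,0],[0.06,0.073,-0.126,0,0]]]' 30;  python3 - <<'E'
from h import *
s=arm.get_state();im=grab_frame("wrist");cv2.imwrite("pics/w3.png",im);print(s['t'],s['eef_pos'],s['force'])
print(wproj([[0.578,0.187,0.122],[0.6061,-0.0296,0.084],[0.495,0,0.10]],s))
E
```

```text
t: 3.5
eef_pos: [0.5195, 0.2594, 0.2132]
ee_rot: [3.14, -0.007, -1.953]
force: [0.3, 1.0, -5.7]
width: 0.0674
3.5 [0.5195 0.2594 0.2132] [ 0.2525  0.9916 -5.6785]
[[339.8295 103.7546]
 [506.4196  21.7111]
 [524.7312 129.5549]]
```

View pics/w3.png

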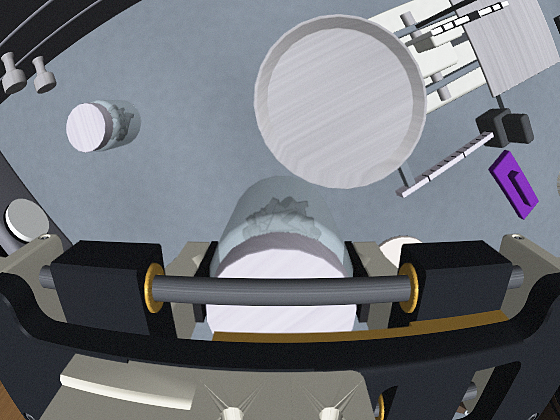

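```bash
python3 - <<'E'
from h import *
s=arm.get_state()
for z in(.126,.13): p=wplane((340.5,101.5),z,s);print(p,totool(p,s))
E
```

```text
[0.5787 0.1879 0.126 ] [ 0.0444 -0.0832  0.0873]
[0.5789 0.1887 0.13  ] [ 0.0437 -0.083   0.0833]
```

```bash
python3 -m handwheel '[[[0.06,0.015,-0.03,0,0],[0.06,0.03,-0.057,0,0],[0.06,0.04,-0.075,0,0],[0.06,0.044,-0.083,0,0],[0.06,0.044,-0.083,0,0],[0.06,0.044,-0.083,0.01,0],[0.06,0.044,-0.083,0.02,0],[0.06,0.044,-0.083,0.026,0],[0.06,0.044,-0.083,0.03,0],[0.06,0.044,-0.083,0.033,0],[0.06,0.044,-0.083,0.036,0],[0.06,0.044,-0.083,0.039,0],[0.06,0.044,-0.083,0.042,0],[0.06,0.044,-0.083,0.045,0],[0.06,0.044,-0.083,0.048,0],[0.06,0.044,-0.083,0.051,0],[0.06,0.044,-0.083,0.054,0],[0.06,0.044,-0.083,0.057,0],[0.06,0.044,-0.083,0.06,0],[0.06,0.044,-0.083,0.062,0]]]' 30;  python3 - <<'E'
from h import *
s=arm.get_state();im=grab_frame("side");crop(im,190,100,350,250,4,"pics/s4.png");print(s['t'],s['eef_pos'],s['force'])
E
```

```text
t: 5.22
eef_pos: [0.579, 0.1884, 0.1509]
ee_rot: [3.139, -0.007, -1.953]
force: [1.0, -0.3, -4.2]
width: 0.0674
5.2167 [0.579  0.1884 0.1509] [ 1.0497 -0.2744 -4.1914]
```

View pics/s4.png

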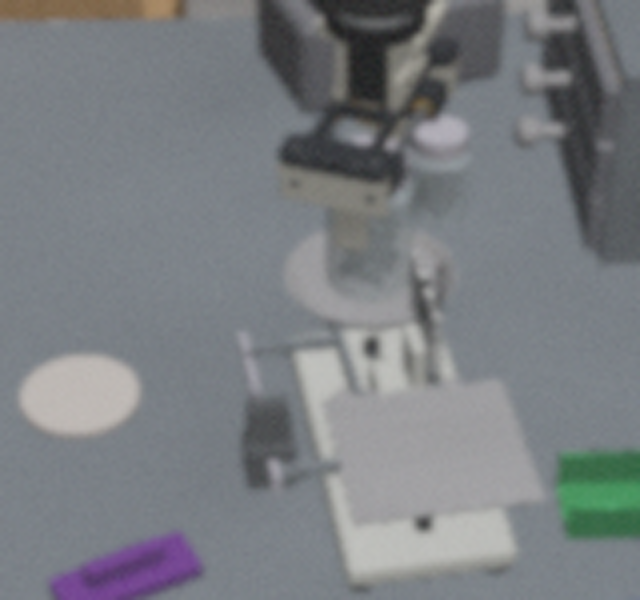

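```bash
python3 -m handwheel '[[[0.06,0,0,0.002,0],[0.06,0,0,0.004,0],[0.06,0,0,0.0055,0],[0.06,0,0,0.0065,0],[0.06,0,0,0.007,0],[0.06,0,0,0.007,0]]]' 30
```

```text
t: 5.77
eef_pos: [0.5786, 0.1879, 0.1438]
ee_rot: [3.139, -0.008, -1.953]
force: [-0.8, -2.5, 0.1]
width: 0.0674
```

```bash
python3 -m handwheel '[[[0.069,0,0,0,0],[0.072,0,0,0,0],[0.078,0,0,0,0],[0.0876,0,0,0,0],[0.0876,0,0,0,0],[0.0876,0,0,-0.01,0],[0.0876,0,0,-0.035,0],[0.0876,0,0,-0.07,0],[0.0876,0,0,-0.105,0],[0.0876,0,0,-0.13,0],[0.0876,0,0,-0.14,0]]]' 30;  python3 - <<'E'
from h import *
s=arm.get_state();im=grab_frame("side");crop(im,190,100,350,250,4,"pics/s5.png");print(s['t'],s['eef_pos'],s['force'])
print(totool([0.557,-0.237,0.2],s))
E
```

```text
t: 6.68
eef_pos: [0.5811, 0.1893, 0.2897]
ee_rot: [-3.139, -0.002, -1.953]
force: [0.7, -0.9, 0.9]
width: 0.0879
6.6833 [0.5811 0.1893 0.2897] [ 0.6609 -0.9101  0.8997]
[ 0.4043 -0.1365  0.091 ]
```

View pics/s5.png

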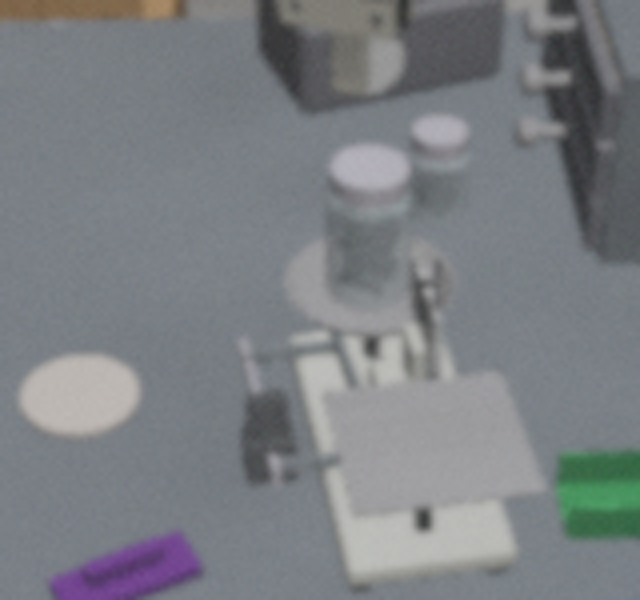

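```bash
python3 -m handwheel '[[[0.0876,0.02,-0.007,0,-4],[0.0876,0.055,-0.019,0,-8],[0.0876,0.095,-0.032,0,-12],[0.0876,0.135,-0.046,0,-16],[0.0876,0.175,-0.059,0,-20],[0.07,0.215,-0.073,0,-24],[0.06,0.255,-0.086,0.01,-28],[0.06,0.295,-0.1,0.025,-32],[0.05,0.335,-0.113,0.045,-32],[0.05,0.368,-0.124,0.065,-32],[0.05,0.392,-0.132,0.08,-32],[0.05,0.404,-0.1365,0.09,-32],[0.05,0.404,-0.1365,0.09,-32],[0.05,0.404,-0.1365,0.09,-32]]]' 30;  python3 - <<'E'
from h import *
s=arm.get_state();im=grab_frame("wrist");cv2.imwrite("pics/w6.png",im);print(s['t'],s['eef_pos'],s['ee_rot'],s['force'],s['width'])
print(wproj([[0.557,-0.237,0.032]],s))
E
```

```text
t: 7.9
eef_pos: [0.5566, -0.2373, 0.2002]
ee_rot: [3.141, -0.003, -1.396]
force: [0.8, -0.4, 0.8]
width: 0.0498
7.9 [ 0.5566 -0.2373  0.2002] [ 3.1407 -0.0026 -1.3964] [ 0.8303 -0.4062  0.7902] 0.04984069342882704
[[281.1374 184.4042]]
```

View pics/w6.png

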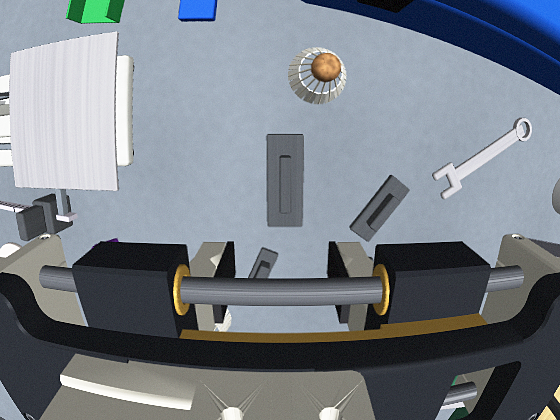

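```bash
python3 - <<'E'
from h import *
s=arm.get_state();im=cv2.imread("pics/w6.png");crop(im,250,120,330,240,6,"pics/w6c.png")
for uv,z in[((285.5,184),.032),((284.5,156),.032),((286,213),.032),((285,134),.014),((285,226.5),.014)]:
  p=wplane(uv,z,s);print(p,totool(p,s))
# plate corners at stop up
for uv in [(117,33),(118,190),(10,185)]: print(wplane(uv,.122,s))
E
```

```text
[ 0.559  -0.2407  0.032 ] [ 0.0038 -0.0008  0.1691]
[ 0.5874 -0.2346  0.032 ] [ 0.0027 -0.0299  0.1692]
[ 0.5282 -0.2469  0.032 ] [0.0045 0.0306 0.1691]
[ 0.6083 -0.2316  0.014 ] [ 0.0034 -0.0509  0.1872]
[ 0.5065 -0.25    0.014 ] [0.0037 0.0525 0.1871]
[ 0.6778 -0.0849  0.122 ]
[ 0.5517 -0.1018  0.122 ]
[0.5362 0.0293 0.122 ]
```

View pics/w6c.png

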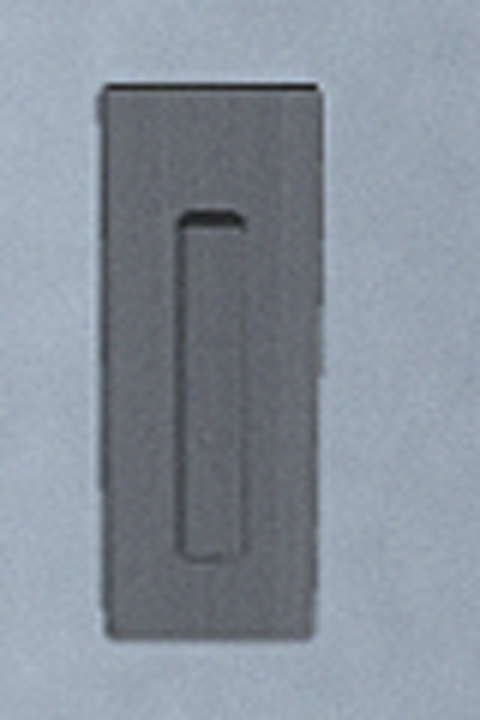

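```bash
python3 -m handwheel '[[[0.04,0.003,0,0.025,0],[0.036,0.0038,0,0.06,0],[0.036,0.0038,0,0.1,0],[0.036,0.0038,0,0.135,0],[0.036,0.0038,0,0.16,0],[0.036,0.0038,0,0.177,0],[0.036,0.0038,0,0.1845,0],[0.036,0.0038,0,0.1845,0],[0.005,0.0038,0,0.1845,0],[0.005,0.0038,0,0.1845,0],[0.005,0.0038,0,0.1845,0],[0.005,0.0038,0,0.1845,0]]]' 30
```

```text
t: 8.95
eef_pos: [0.5591, -0.2409, 0.0181]
ee_rot: [-3.139, -0.004, -1.395]
force: [0.2, -1.0, -0.8]
width: 0.0147
```

```bash
python3 -m handwheel '[[[0.005,0,0,0,0],[0.005,0,0,0,0],[0.005,0,0,-0.005,0],[0.005,0,0,-0.025,0],[0.005,0,0,-0.06,0],[0.005,0,0,-0.1,0],[0.005,0,0,-0.14,0],[0.005,0,0,-0.165,0],[0.005,0,0,-0.175,0],[0.005,0,0,-0.175,0],[0.005,0,0,-0.175,0]]]' 30
python3 - <<'E'
from h import *
s=arm.get_state();print(s['force']);print(totool([0.637,-0.025,s['eef_pos'][2]],s),s['q'])
E
```

```text
t: 9.87
eef_pos: [0.5576, -0.2399, 0.1918]
ee_rot: [-3.14, -0.003, -1.395]
force: [-0.2, 0.0, -6.0]
width: 0.012
[-0.1746  0.0158 -5.9676]
[-0.1978 -0.1157 -0.0003] [-0.0836  0.2704 -0.1974  0.0021 -1.1003  1.8288]
```

```bash
python3 -m handwheel '[[[0.005,-0.01,-0.006,0,6],[0.005,-0.025,-0.014,0,13],[0.005,-0.045,-0.026,0,20],[0.005,-0.065,-0.038,0,27],[0.005,-0.085,-0.05,0,34],[0.005,-0.105,-0.061,0,41],[0.005,-0.125,-0.073,0,48],[0.005,-0.145,-0.085,0,55],[0.005,-0.165,-0.096,0,62],[0.005,-0.18,-0.105,0,69],[0.005,-0.19,-0.111,0,76],[0.005,-0.196,-0.115,0,83],[0.005,-0.198,-0.116,0,90],[0.005,-0.198,-0.116,0,92.5],[0.005,-0.198,-0.116,0,92.5],[0.005,-0.198,-0.116,0,92.5]]]' 30
python3 - <<'E'
from h import *
s=arm.get_state();print(s['force'],totool([0.637,-0.025,s['eef_pos'][2]],s),s['q'])
cv2.imwrite("pics/w7.png",grab_frame("wrist"));print(wproj([[0.607,-0.029,0.122],[0.5785,0.188,0.086]],s))
E
```

```text
t: 11.2
eef_pos: [0.636, -0.0248, 0.1887]
ee_rot: [-3.139, -0.002, -3.008]
force: [-0.4, 0.4, -6.2]
width: 0.0115
[-0.3794  0.4076 -6.2146] [-0.001  -0.0003 -0.    ] [ 0.2684  0.3226 -0.1309  0.0023 -1.1201 -0.136 ]
[[319.2874 216.5872]
 [304.826  386.0334]]
```

View pics/w7.png

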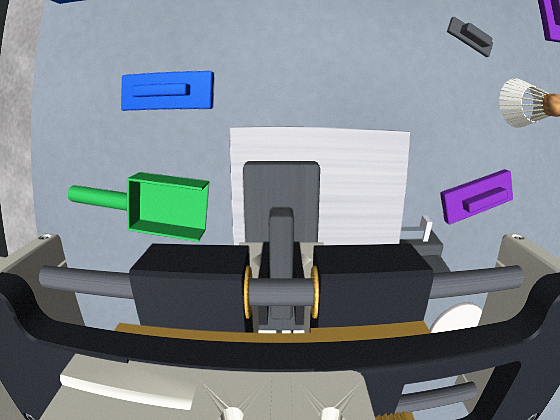

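```bash
python3 -m handwheel '[[[0.005,-0.001,0,0.012,0],[0.005,-0.001,0,0.026,0],[0.005,-0.001,0,0.036,0],[0.005,-0.001,0,0.042,0],[0.005,-0.001,0,0.046,0],[0.005,-0.001,0,0.048,0],[0.005,-0.001,0,0.05,0],[0.005,-0.001,0,0.052,0],[0.005,-0.001,0,0.053,0],[0.005,-0.001,0,0.053,0],[0.005,-0.001,0,0.053,0]]]' 30
python3 - <<'E'
from h import *
s=arm.get_state();print(s['force'])
cv2.imwrite("pics/w8.png",grab_frame("wrist"));im=grab_frame("side");crop(im,190,100,350,250,4,"pics/s8.png")
E
```

```text
t: 12.17
eef_pos: [0.6375, -0.0252, 0.137]
ee_rot: [-3.139, -0.001, -3.008]
force: [-0.6, -1.6, -0.6]
width: 0.0115
[-0.5886 -1.5686 -0.5521]
```

View pics/s8.png

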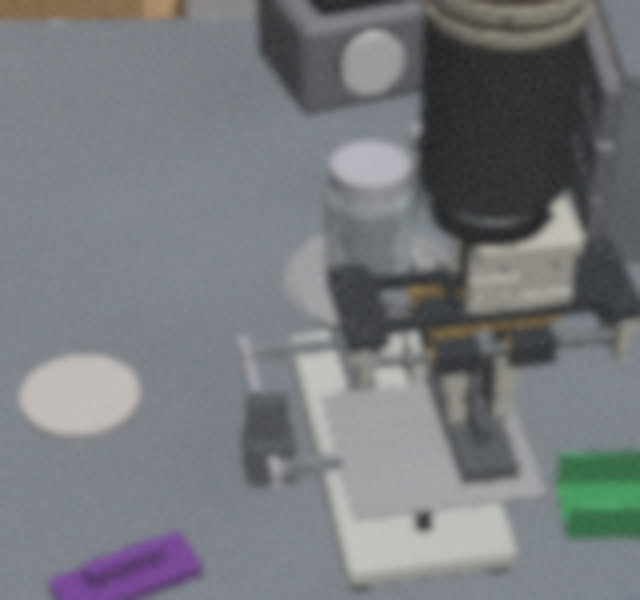

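```bash
python3 -m handwheel '[[[0.014,0,0,0,0],[0.016,0,0,0,0],[0.02,0,0,0,0],[0.03,0,0,0,0],[0.036,0,0,0,0],[0.036,0,0,0,0],[0.036,0,0,-0.012,0],[0.036,0,0,-0.04,0],[0.036,0,0,-0.08,0],[0.036,0,0,-0.1,0],[0.036,0,0,-0.1,0],[0.036,0,0,-0.1,0]]]' 30
python3 - <<'E'
from h import *
s=arm.get_state();print(s['force'],s['eef_pos'])
cv2.imwrite("pics/w9.png",grab_frame("wrist"));im=grab_frame("side");crop(im,190,100,350,250,4,"pics/s9.png");im=grab_frame("scene");crop(im,250,120,410,260,4,"pics/a9.png")
E
```

```text
t: 13.27
eef_pos: [0.6384, -0.0246, 0.2397]
ee_rot: [-3.139, 0.004, -3.008]
force: [-0.6, -0.3, -0.2]
width: 0.0359
[-0.6439 -0.3223 -0.2123] [ 0.6384 -0.0246  0.2397]
```

View pics/s9.png

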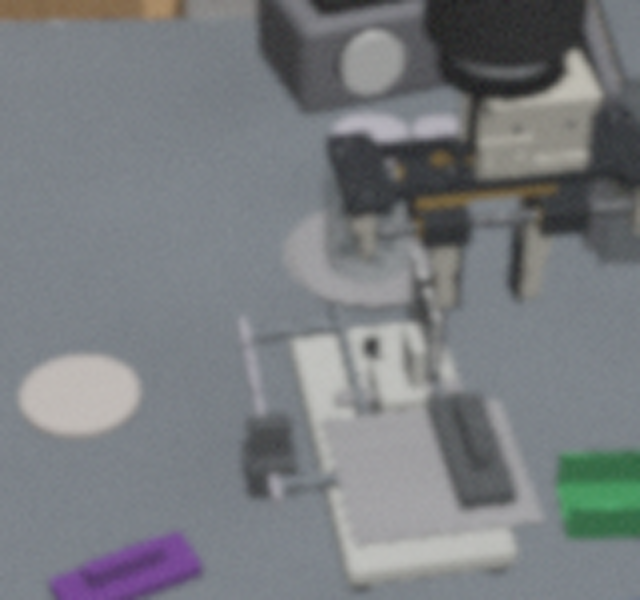

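View pics/w9.png

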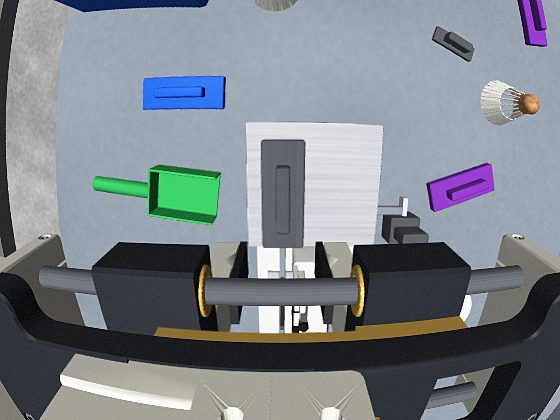

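View pics/a9.png

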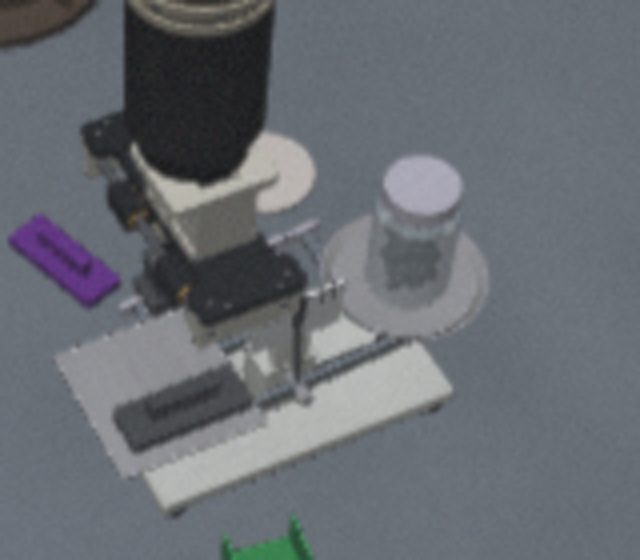

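```bash
python3 - <<'E'
from h import *
s=arm.get_state();print(totool([0.497,0.001,0.215],s))
E

```

```text
[0.1352 0.0443 0.0214]
```

```bash
python3 -m handwheel '[[[0.04,0.005,0.002,0,-6],[0.04,0.015,0.005,0,-13],[0.04,0.03,0.01,0,-20],[0.04,0.045,0.015,0,-27],[0.04,0.06,0.02,0,-34],[0.04,0.075,0.025,0,-41],[0.04,0.09,0.03,0,-48],[0.04,0.105,0.035,0,-55],[0.04,0.118,0.039,0,-62],[0.04,0.128,0.042,0,-69],[0.04,0.135,0.044,0,-76],[0.04,0.135,0.044,0.01,-83],[0.04,0.135,0.044,0.018,-90],[0.04,0.135,0.044,0.02,-90],[0.04,0.135,0.044,0.02,-90]]]' 20
python3 - <<'E'
from h import *
s=arm.get_state();print(s['force'],s['eef_pos'])
cv2.imwrite("pics/w10.png",grab_frame("wrist"));im=grab_frame("side");crop(im,190,100,350,250,4,"pics/s10.png")
print(wproj([[0.6225,0.0833,0.178],[0.497,0.001,0.1]],s))
E
```

```text
t: 14.67
eef_pos: [0.4965, 0.0005, 0.2153]
ee_rot: [3.137, -0.003, -1.441]
force: [0.3, -0.3, -0.6]
width: 0.0399
[ 0.3415 -0.3422 -0.6456] [0.4965 0.0005 0.2153]
[[174.0145  19.5062]
 [280.9574 197.5281]]
```

View pics/w10.png

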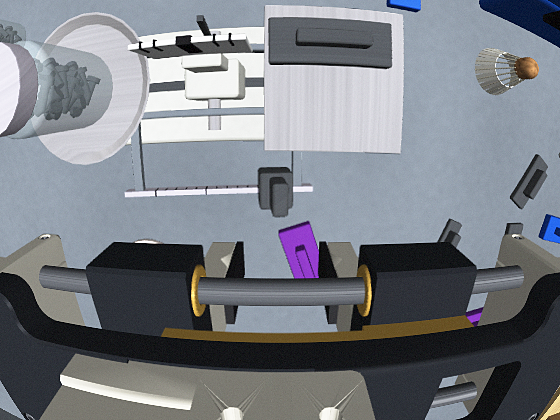

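View pics/s10.png

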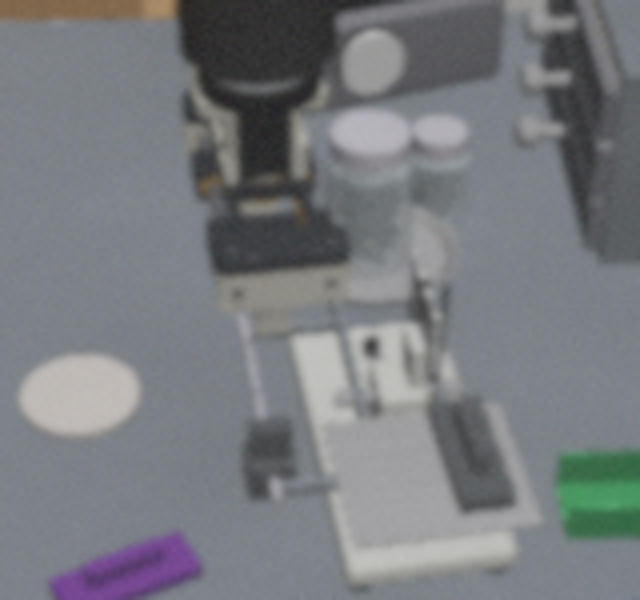

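```bash
python3 - <<'E'
from h import *
im=cv2.imread("pics/w10.png");crop(im,120,0,280,80,5,"pics/w10a.png");crop(im,110,140,330,230,3.6,"pics/w10b.png")
E
```

```text
(no output)
```

View pics/w10a.png

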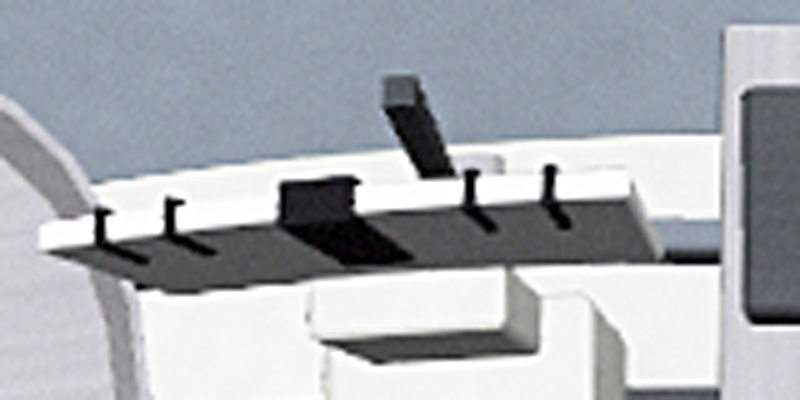

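View pics/w10b.png

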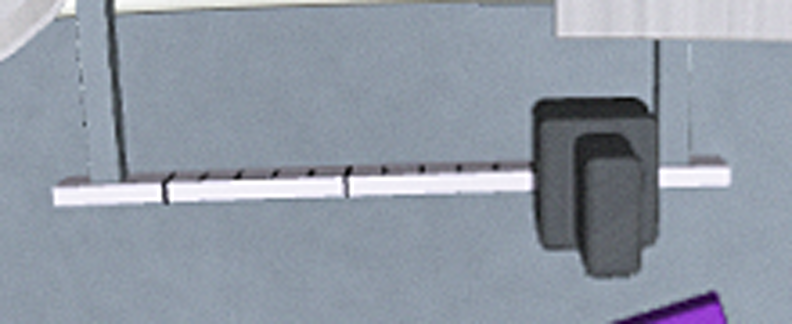

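```bash
cat >> h.py <<'E'
C=np.array([0.5928,0.0795]);yb=np.array([-.130,.9915]);xb=np.array([.9915,.130])
def bal(p): d=np.array(p)[:2]-C; return np.array([d@xb,d@yb,p[2]])
E
python3 - <<'E'
from h import *
s=arm.get_state()
print("tip",bal(wplane((200,18),.177,s)))
for z in(.15,.16,.17): print("mark",bal(wplane((183.6,40),z,s)))
print("idx ends",[bal(wplane(p,.16,s)) for p in[(128,47),(246,36)]])
for n,p,z in [("bar0",(125,193),.1),("bar1",(312,188),.1),("m0",(156.4,190),.105),("m50",(206.4,189),.105),("tab top",(280,209),.12),("tabtop",(280,209),.13)]: print(n,bal(wplane(p,z,s)))
E
```

```text
tip [ 0.0306 -0.0161  0.177 ]
mark [0.0234 0.0022 0.15  ]
mark [ 0.0211 -0.0008  0.16  ]
mark [ 0.0188 -0.0038  0.17  ]
idx ends [array([0.0213, 0.0406, 0.16  ]), array([ 0.0209, -0.0427,  0.16  ])]
bar0 [-0.0993  0.0813  0.1   ]
bar1 [-0.0959 -0.0923  0.1   ]
m0 [-0.0956  0.046   0.105 ]
m50 [-0.0952 -0.0008  0.105 ]
tab top [-0.1087 -0.0645  0.12  ]
tabtop [-0.1055 -0.0645  0.13  ]
```

```bash
python3 - <<'E'
from h import *
s=arm.get_state()
for z in (.10,.105,.11,.115,.12):
  p=wplane((280,199.7),z,s); print(bal(p),p,totool(p,s))
E
```

```text
[-0.1064 -0.0645  0.1   ] [0.4956 0.0017 0.1   ] [-0.0016  0.0012  0.1163]
[-0.105  -0.0645  0.105 ] [0.4971 0.0019 0.105 ] [-0.0016 -0.0002  0.1113]
[-0.1036 -0.0645  0.11  ] [0.4985 0.0021 0.11  ] [-0.0016 -0.0016  0.1063]
[-0.1022 -0.0645  0.115 ] [0.4999 0.0022 0.115 ] [-0.0016 -0.003   0.1013]
[-0.1008 -0.0645  0.12  ] [0.5013 0.0024 0.12  ] [-0.0016 -0.0044  0.0963]
```

```bash
python3 -m handwheel '[[[0.036,-0.0015,0,0.025,0],[0.036,-0.0015,0,0.06,0],[0.036,-0.0015,0,0.09,0],[0.036,-0.0015,0,0.108,0],[0.036,-0.0015,0,0.117,0],[0.036,-0.0015,0,0.117,0],[0.022,-0.0015,0,0.117,0],[0.02,-0.0015,0,0.117,0],[0.02,-0.0015,0,0.117,0]]]' 5
python3 - <<'E'
from h import *
s=arm.get_state();print(s['force'],s['eef_pos'],s['width'])
cv2.imwrite("pics/w11.png",grab_frame("wrist"))
E
```

```text
t: 15.52
eef_pos: [0.498, 0.0021, 0.1008]
ee_rot: [-3.141, -0.002, -1.442]
force: [-1.0, -0.8, 0.5]
width: 0.0226
[-1.0492 -0.7939  0.5144] [0.498  0.0021 0.1008] 0.022600365585261906
```

View pics/w11.png

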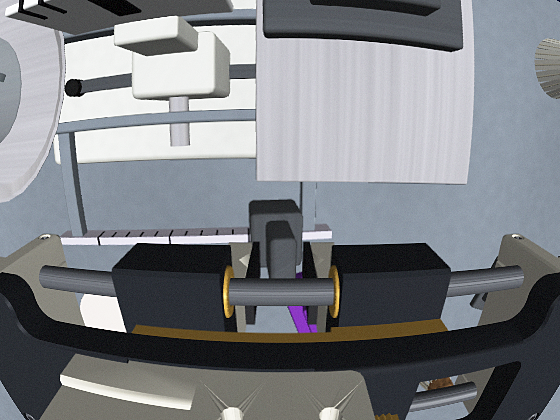

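```bash
python3 -m handwheel '[[[0.02,0,0,0.005,0],[0.02,0,0,0.005,0],[0.02,-0.003,0,0.005,0],[0.02,-0.007,0,0.005,0],[0.02,-0.012,0,0.005,0],[0.02,-0.017,0,0.005,0],[0.02,-0.022,0,0.005,0],[0.02,-0.027,0,0.005,0],[0.02,-0.032,0,0.005,0],[0.02,-0.037,0,0.005,0],[0.02,-0.042,0,0.005,0],[0.02,-0.046,0,0.005,0],[0.02,-0.048,0,0.005,0],[0.02,-0.048,0,0.005,0],[0.02,-0.045,0,0.005,0],[0.02,-0.045,0,0.005,0]]]' 5
python3 - <<'E'
from h import *
s=arm.get_state();print(s['force'],s['eef_pos'],s['width'])
cv2.imwrite("pics/w12.png",grab_frame("wrist"));cv2.imwrite("pics/a12.png",grab_frame("scene"))
im=grab_frame("side");crop(im,190,100,350,250,4,"pics/s12.png")
E
```

```text
t: 16.9
eef_pos: [0.4919, 0.0464, 0.0954]
ee_rot: [3.141, -0.002, -1.441]
force: [-0.2, -0.4, -0.3]
width: 0.0202
[-0.1626 -0.4368 -0.3262] [0.4919 0.0464 0.0954] 0.020158489814834236
```

View pics/w12.png

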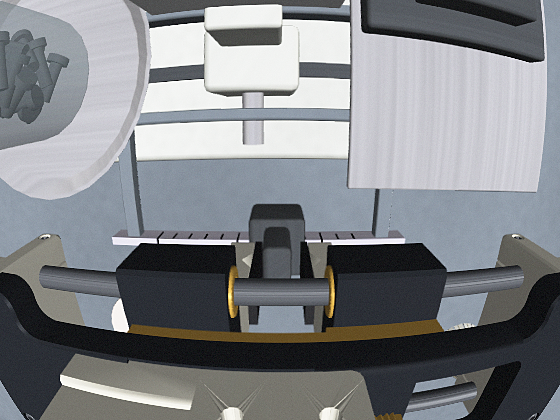

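View pics/s12.png

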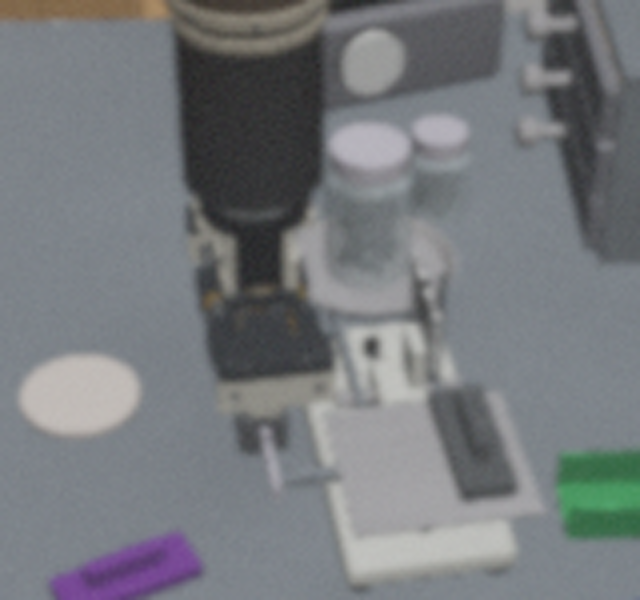

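```bash
python3 -m handwheel '[[[0.036,0,0,0,0],[0.036,0,0,-0.01,0],[0.036,0,0,-0.04,0],[0.036,0,0,-0.08,0],[0.036,0,0,-0.11,0],[0.036,0,0,-0.12,0],[0.036,0,0,-0.12,0],[0.036,0,0,-0.12,0],[0.036,0,0,-0.12,0],[0.036,0,0,-0.12,0],[0.036,0,0,-0.12,0],[0.036,0,0,-0.12,0],[0.036,0,0,-0.12,0],[0.036,0,0,-0.12,0]]]' 5
python3 - <<'E'
from h import *
s=arm.get_state();print(s['force'],s['eef_pos'],s['width'])
im=grab_frame("wrist");cv2.imwrite("pics/w13.png",im);crop(im,180,0,380,110,4,"pics/w13a.png")
E
```

```text
t: 18.22
eef_pos: [0.4919, 0.0467, 0.2151]
ee_rot: [3.141, -0.003, -1.442]
force: [0.1, 0.1, 0.1]
width: 0.0358
[0.0799 0.0979 0.0881] [0.4919 0.0467 0.2151] 0.035768436295341016
```

View pics/w13.png

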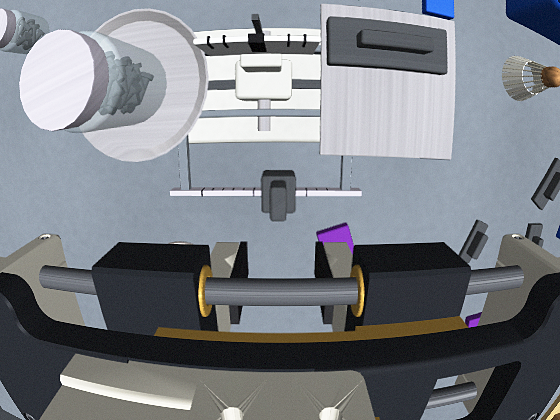

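View pics/w13a.png

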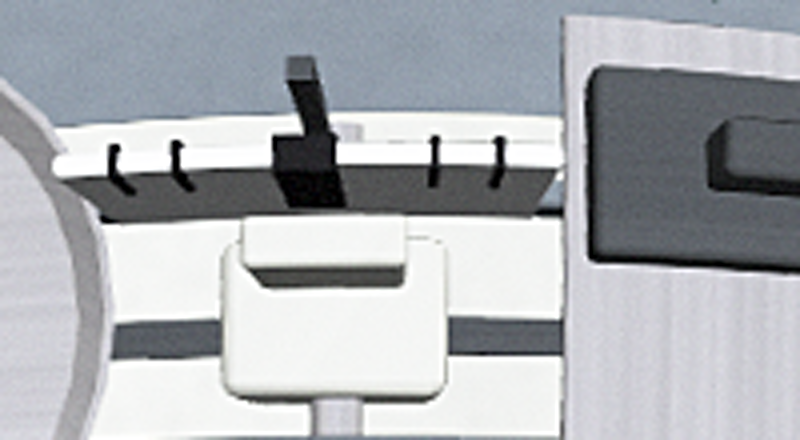

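```bash
python3 - <<'E'
from h import *
s=arm.get_state()
W=lambda x,y:(180+x/4,y/4)
print("tip",[bal(wplane(W(300,66),z,s)) for z in(.176,.178)])
for z in(.155,.16,.165): print("mark",bal(wplane(W(304,140),z,s)),"ends",bal(wplane(W(55,160),z,s)),bal(wplane(W(562,150),z,s)))
print("tab",bal(wplane((279,200),.118,s)),bal(wplane((279,200),.112,s)))
E
```

```text
tip [array([ 0.0302, -0.0035,  0.176 ]), array([ 0.0296, -0.0036,  0.178 ])]
mark [ 0.0231 -0.0026  0.155 ] ends [0.0222 0.0396 0.155 ] [ 0.0217 -0.0451  0.155 ]
mark [ 0.022 -0.003  0.16 ] ends [0.021  0.0382 0.16  ] [ 0.0205 -0.0445  0.16  ]
mark [ 0.0208 -0.0033  0.165 ] ends [0.0198 0.0369 0.165 ] [ 0.0193 -0.0439  0.165 ]
tab [-0.1005 -0.0173  0.118 ] [-0.1022 -0.0173  0.112 ]
```

```bash
python3 -m handwheel '[[[0.036,0,0,0,0],[0.036,0,0,0,0],[0.036,0,0,0,0],[0.036,0,0,0,0],[0.036,0,0,-0.01,0],[0.036,0,0,-0.02,0],[0.036,0,0,-0.03,0],[0.036,0,0,-0.03,0],[0.036,0,0,-0.03,0],[0.036,0,0,-0.03,0],[0.036,0,0,-0.03,0],[0.036,0,0,-0.03,0],[0.036,0,0,-0.03,0],[0.036,0,0,-0.03,0]]]' 5
python3 - <<'E'
from h import *
s=arm.get_state();print(s['eef_pos'])
im=grab_frame("wrist");cv2.imwrite("pics/w14.png",im);crop(im,180,0,380,110,4,"pics/w14a.png")
im=grab_frame("scene");crop(im,250,120,410,260,4,"pics/a14.png");cv2.imwrite("pics/a14f.png",im)
im=grab_frame("side");cv2.imwrite("pics/s14.png",im)
E
```

```text
t: 19.43
eef_pos: [0.4918, 0.0467, 0.245]
ee_rot: [3.14, -0.003, -1.442]
force: [0.3, -0.3, 0.1]
width: 0.0361
[0.4918 0.0467 0.245 ]
```

View pics/w14a.png

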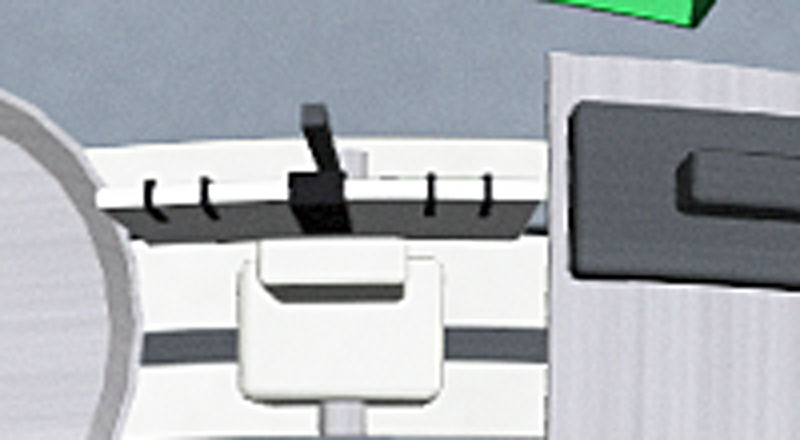

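View pics/a14.png

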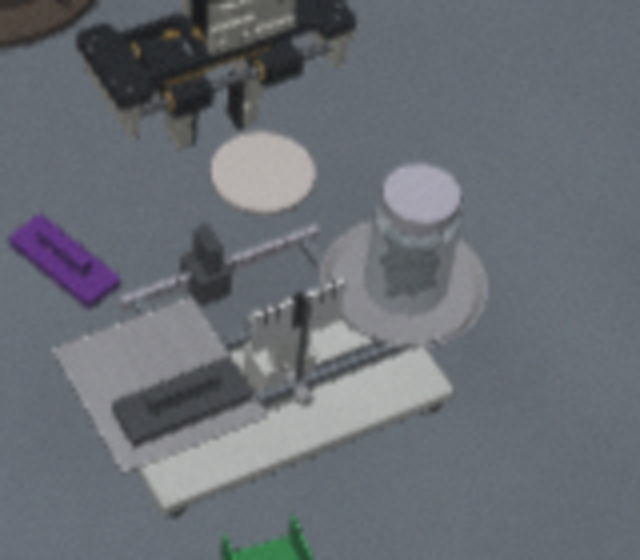

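View pics/s14.png

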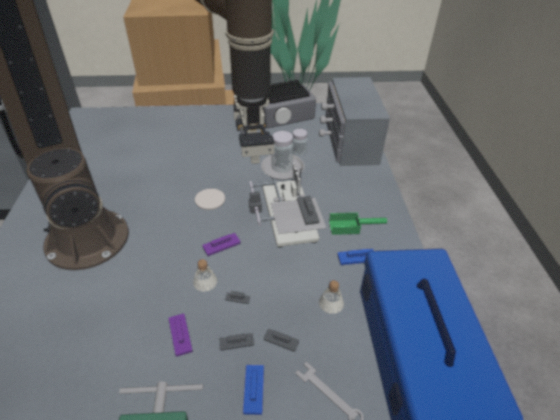

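```bash
python3 - <<'E'
from h import *
s=arm.get_state()
W=lambda x,y:(180+x/4,y/4)
print("tip",bal(wplane(W(315,112),.177,s)))
for z in(.16,.167): print("mark",bal(wplane(W(317,178),z,s)),"ends",bal(wplane(W(98,193),z,s)),bal(wplane(W(546,187),z,s)))
# plate/dish
print("dish/plate z check", [p for p in proj("scene",[[.607,-.029,.104]])])
E
```

```text
tip [ 0.0301 -0.0038  0.177 ]
mark [ 0.0215 -0.0031  0.16  ] ends [0.0207 0.0378 0.16  ] [ 0.02   -0.0451  0.16  ]
mark [ 0.0201 -0.0036  0.167 ] ends [0.0192 0.0362 0.167 ] [ 0.0186 -0.0443  0.167 ]
dish/plate z check [array([290.3437, 214.5904])]
```

The pointer tip (y = -0.0038 m) is on the mark centre (-0.0036 m) and has not moved in over a second, so I'm handing in.

```bash
python3 -c "
from station import arm
print(arm.job_done())"
```

```text
the job is handed in; nothing more can be done
None
```

The jar is weighed and the job is handed in, at about 19.6 s of the 72 s allowed. `job_done` gives no verdict.

- **Jar:** I stood it upright in the round dish, following the dish down to its stop before letting go.
- **Weights:** the 500 g weight was the only one needed. The 200 g, 200 g and 100 g weights were never touched and still lie on the table.
- **Poise:** I slid it about 46 mm towards the dish. From the bar's marks it now reads roughly 65–70 g, so the jar is about 570 g. I did not read the scale exactly.

**Last checks**
- **Pointer:** the tip was within about 0.5 mm of the middle of the mark in two wrist pictures over a second apart, so the beam is level and at rest.
- **Surroundings:** the last scene and side pictures show nothing else moved or tipped, and the gripper well clear of everything.
- **500 g release:** when I let it go, the plate sank under it instead of being followed all the way down. It stayed flat in place.
- **Wrist force:** it gave only a rough mass, with about 1 N of offset, so I went by the pointer.

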